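# Bring the red channel up on the fader tray

### The arm

A 6-joint arm with a two-finger parallel gripper is mounted at the origin on a cart in front of the work surface, level with it; the furniture and walls round the work are solid. World frame = base frame: x ahead of the robot, y to its left, z up, the work surface at z = 0. Lengths are in m, angles in rad, forces in N, time in s.
With the tool pointing down it reaches from about 0.325 to 0.9 m from the base axis. Payload 6.1 kg.
Tool frame: the origin (TCP) lies at the very end of the fingers, on their centre line; the grasp point (between the pads) lies 19 mm behind it; z points along the fingers, y is the line along which they close (so a half turn about z gives the same grasp; the last joint's range is limited). The gripper opens to 87 mm and grips with 3 to 60 N. Pads are 19 mm wide; open, the fingers measure 117 mm over their backs; the gripper's body (75 mm by 190 mm) begins 51 mm behind the grasp point.
Start: joints at [1.093, 0.22, 1.526, -0, 1.395, -0.126], TCP at [0.215, 0.587, 0.223] pointing down, gripper open.
Joint ranges: [-2.98, 2.98], [-0.91, 2.08], [0.09, 2.57], [-1.24, 4.39], [0.2, 2.65], [-2.68, 2.68]. Speed limits (rad/s): [2.57, 2.57, 3.01, 3.14, 3.14, 3.14].

### API

Orientations are given as a unit quaternion [x, y, z, w].
In Python, from workcell import manip gives the robot as it stands.
- The arm moves only by the tool servo_tool, never from a script. Its argument "deltas" is a list of rows, each a list of 4 numbers: the shift along the tool's x, y, z in cm, then the turn about the tool's z in degrees. A call has 1 to 20 rows; each row shifts and turns the commanded pose from where the row before left it, along the tool's axes as they then stand; what a row does not reach is not made up. A row lasts 1/10 s, in which the tool goes at most 50 mm and 8.59 degrees, less where a joint would pass 70% of its speed; a pose out of reach is approached as far as the arm can. A call is refused whole if a number of a shift passes 5 or a number of a turn 8.59, either way. A call with a gripper value outside its range is refused whole. "grip" is the finger opening in cm, from 0 to 8.7, set as the call begins (left out, the last holds). The fingers move at their own pace and stop on an object; "squeeze" is the grip in N (left out, the last holds). Time passes only in rows, so rows that do not move let the fingers close. It gives the time, the measured TCP pose, the force, the opening and the grip force at its end, in the units of the state.
- manip.observe(): the state, without advancing time (a new reading comes with each control period).
- manip.grab_frame(name): name is "scene" or "top"; returns a dict with "pixels" (384x512x3 uint8, red, green, blue), "z_map" (384x512 float32, m along the optical axis (not along the pixel's ray), 0 where there is no reading), "intrinsics" (3x3 intrinsics, pixels), "position" and "rotation" of the camera in the world. Camera axes: x right, y up, looking along -z (the intrinsics and any distortion apply to the point x, -y, -z); pixel columns grow to the right and rows downward; lengths in m; the calibration is good to about 2 mm. A picture is of the moment at which its call begins.
- manip.job_done(): hands the job in; it is judged then, once.
The state is a dict: "time_s": time; "joint_positions": joint angles; "joint_velocities": joint speeds; "tau": joint torques, N m; "ee_pos": TCP position; "orientation": TCP orientation; "force": force on the tool from outside, world axes, zero at the start; "wrist_torque": the same for the moment, N m; "opening": opening from 0.0 (shut) to 1.0 (fully open); "grasp_force": force on a finger pad.
Only numpy, scipy, OpenCV 4.12 (cv2) and the standard library are available. Lean on these libraries where they do the work, as an engineer would, in place of code of your own. Each camera call takes 0.05 s, during which the arm holds its last target. There are 200 camera calls.

### The job

On the little fader tray with the three coloured sliding caps, bring the red channel fully up: slide the red cap away from the robot along its slot, all the way to the end stop by the green mark. Leave the white and the blue caps where they are set.

Things in the scene. Friction and masses are not known exactly. Their poses are not given: they have to be found in the camera images.
- fader_red (a joint): Slide of the red cap along its slot, in m: 0 = fully down (end stop nearest the robot, by the red stripe), 0.070 = fully up (end stop at the far end, by the green mark). Starts between 0 and 0.035. It stays where it is left; moving it takes about 1.5 N plus 4 N per m/s.
- red_cap (a point): Centre of the top face of the red fader cap: rounded block 18 mm along its slot, 20 mm across, 24 mm tall, top 56 mm above the worktop. Axes: x along the slot to the far (green, fully up) end, y left across the slot, z up. It slides on the flat black top (30 mm above the worktop) of a fixed module 136 mm long, 64 mm wide, slot along its middle; nothing but the cap stands on that top.
- white_cap (a point): Centre of the top face of the white fader cap, same size and axes as the red one; to be left as it is. The three modules stand side by side in a fixed tray between two wooden cheeks (34 mm high), slots parallel and 66 mm apart; which colour stands where varies.
- blue_cap (a point): Centre of the top face of the blue fader cap, same size and axes as the red one; to be left as it is.

How it is judged:
By the outcome, as a careful person would: the job done as asked, in the order asked, and still so for the second after the job is handed in, with the robot touching nothing.
It also fails if it takes over 35 s, if anything falls off the work surface, if the arm or the gripper's body presses on something with over 40 N, if the wrist force passes 120 N, or if a joint passes its speed limit or range.

## Working session

There is one attempt and no reset: what is moved stays moved. The work goes in short steps, Python scripts to look and compute and a tool call to move; the robot and the scene stay as the last step left them, time stands still between calls to the robot, and variables do not carry over. Pictures are saved under pics/ and viewed, at most 10 in all, crops included, and the job is handed in when it is done.

Besides the shell and the picture viewer there is one more tool, called after "Call:" as a command line: name --pt "numbers of a row" for each row, then --argument value for the rest. servo_tool: Moves the arm, as the interface text tells. Its arguments: {"type":"object","properties":{"deltas":{"type":"array"},"grip":{"type":"number"},"squeeze":{"type":"number"}},"required":["deltas"]}

```bash
mkdir -p pics
cat > h.py <<'E'
import numpy as np, cv2
from workcell import manip
def pts(f):
    K=f["intrinsics"];z=f["z_map"];v,u=np.mgrid[:384,:512]
    c=np.stack([(u-K[0,2])/K[0,0]*z,-(v-K[1,2])/K[1,1]*z,-z],-1)
    return c@np.array(f["rotation"]).T+f["position"]
E
python3 - <<'E'
from h import *
ims=[]
for n in("top","scene"):
    f=manip.grab_frame(n);np.savez(n+".npz",**f)
    cv2.imwrite(f"pics/{n}0.png",f["pixels"][:,:,::-1]); print(n,f["position"],f.keys(),f["intrinsics"])
print(manip.observe())
E
```

```text
top [0.43430811 0.12069193 0.92574175] dict_keys(['pixels', 'z_map', 'intrinsics', 'position', 'rotation']) [[373.3976749    0.         260.0994053 ]
 [  0.         373.3976749  190.52290652]
 [  0.           0.           1.        ]]
scene [ 0.11305586 -0.52812476  0.4130932 ] dict_keys(['pixels', 'z_map', 'intrinsics', 'position', 'rotation']) [[420.56357231   0.         252.36040595]
 [  0.         420.56357231 195.92620439]
 [  0.           0.           1.        ]]
{'time_s': 0.1, 'joint_positions': array([ 1.09291328e+00,  2.21125706e-01,  1.52751152e+00,  6.07174989e-06,
        1.39468766e+00, -1.26114690e-01]), 'joint_velocities': array([ 1.12857473e-03, -2.59952759e-03, -3.72764825e-03, -1.76571298e-05,
        1.03839126e-03, -1.22386831e-03]), 'tau': array([ 1.36505329e-03, -4.95943236e+01, -3.88522267e+01,  7.00720819e-02,
        5.15086006e-02, -2.45038234e-05]), 'ee_pos': array([0.2150999 , 0.58622347, 0.22155215]), 'orientation': array([ 1.74979203e-01,  9.84571749e-01, -8.26030061e-04, -2.60461396e-04]), 'force': array([0.24724874, 0.29998176, 0.35517292]), 'wrist_torque': array([ 0.00991458, -0.00811101,  0.00205682]), 'grasp_force': 0.0, 'opening': 0.9963903728126393}
```

View pics/top0.png

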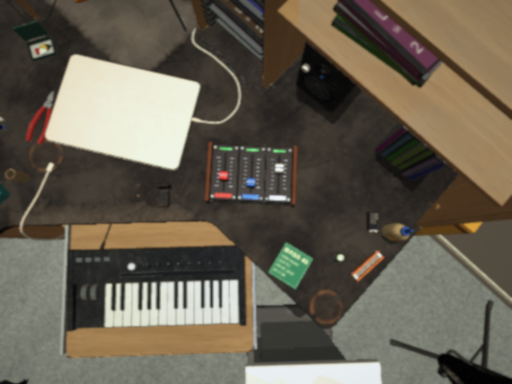

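View pics/scene0.png

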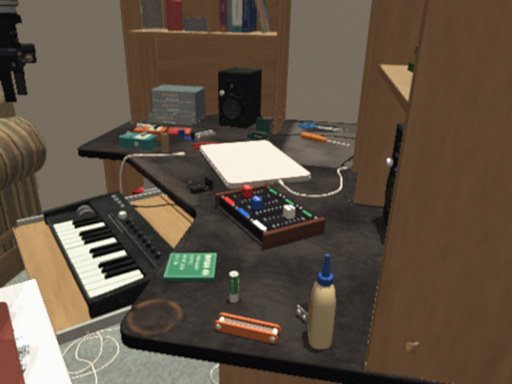

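The top view shows the red cap at about (223,176), in the left module. Its red stripe is at (223,196) and its green mark at (225,149). Blue is at (250,183) and white at (279,168).

```bash
python3 - <<'E'
from h import *
from scipy.spatial.transform import Rotation as R
def ray(f,u,v,z):
    K=f["intrinsics"];d=f["rotation"]@np.array([(u-K[0,2])/K[0,0],-(v-K[1,2])/K[1,1],-1]);return f["position"]+d*(z-f["position"][2])/d[2]
for n,box in(("top",(140,210,200,305)),("scene",(180,245,210,330))):
    f=dict(np.load(n+".npz"));P=pts(f);h=cv2.cvtColor(f["pixels"],cv2.COLOR_RGB2HSV)
    H,S,V=[h[...,i].astype(int) for i in range(3)]
    m0=np.zeros(H.shape,bool);m0[box[0]:box[1],box[2]:box[3]]=1
    for c,m in dict(red=((H<6)|(H>174))&(S>170)&(V>110),green=(abs(H-60)<15)&(S>100)&(V>60),blue=(abs(H-110)<12)&(S>120)&(V>80),white=(S<50)&(V>140)).items():
        k,l,st,ce=cv2.connectedComponentsWithStats((m&m0).astype(np.uint8))
        for i in range(1,k):
            if st[i,4]>8:
                q=P[l==i];zt=np.percentile(q[:,2],80)
                w=q[q[:,2]>zt-.006]
                print(n,c,st[i],ce[i].round(1),'med',np.median(q,0).round(4),'ztop',zt.round(4),'ray56',ray(f,*ce[i],.056).round(4),'ray30',ray(f,*ce[i],.03).round(4))
f=dict(np.load("top.npz"));P=pts(f)
# nearby heights
for x in np.arange(.3,.75,.05):
    print(x.round(2),[ (lambda s:round(float(s.max()),2) if len(s) else None)(P[...,2][(abs(P[...,0]-x)<.025)&(abs(P[...,1]-y)<.025)]) for y in np.arange(.5,-.2,-.05)])
o=manip.observe();print(R.from_quat(o["orientation"]).as_matrix().round(3))
E
python3 -c "
import cv2
a=cv2.imread('pics/top0.png')[130:215,195:310];cv2.imwrite('pics/crop.png',cv2.resize(a,None,fx=6,fy=6,interpolation=2))"
```

```text
Traceback (most recent call last):
  File "h.py", line 6, in pts
    return c@np.array(f["rotation"]).T+f["position"]
           ~^~~~~~~~~~~~~~~~~~~~~~~~~~
ValueError: matmul: Input operand 1 has a mismatch in its core dimension 0, with gufunc signature (n?,k),(k,m?)->(n?,m?) (size 4 is different from 3)
```

View pics/crop.png

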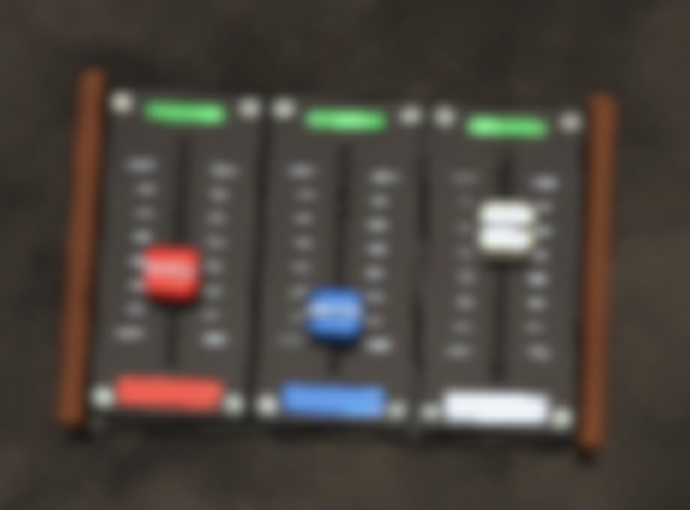

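The crop shows the red cap in the left module, a bit under halfway up its slot. The slot is tilted a few degrees. Rotation is stored as a quaternion, so I'll convert it.

```bash
cat > h.py <<'E'
import numpy as np, cv2
from scipy.spatial.transform import Rotation as R
from workcell import manip
def pts(f):
    K=f["intrinsics"];z=f["z_map"];v,u=np.mgrid[:384,:512]
    c=np.stack([(u-K[0,2])/K[0,0]*z,-(v-K[1,2])/K[1,1]*z,-z],-1)
    return c@R.from_quat(f["rotation"]).as_matrix().T+f["position"]
def ray(f,u,v,z):
    K=f["intrinsics"];d=R.from_quat(f["rotation"]).apply([(u-K[0,2])/K[0,0],-(v-K[1,2])/K[1,1],-1]);return f["position"]+d*(z-f["position"][2])/d[2]
def blobs(f,n):
    box=dict(top=(140,210,200,305),scene=(180,245,210,330))[n]
    P=pts(f);h=cv2.cvtColor(f["pixels"],cv2.COLOR_RGB2HSV)
    H,S,V=[h[...,i].astype(int) for i in range(3)]
    m0=np.zeros(H.shape,bool);m0[box[0]:box[1],box[2]:box[3]]=1
    for c,m in dict(red=((H<6)|(H>174))&(S>130)&(V>150),green=(abs(H-60)<15)&(S>80)&(V>90),blue=(abs(H-110)<12)&(S>120)&(V>110),white=(S<50)&(V>150)).items():
        k,l,st,ce=cv2.connectedComponentsWithStats((m&m0).astype(np.uint8))
        for i in range(1,k):
            if st[i,4]>12:
                q=P[l==i];zt=np.percentile(q[:,2],70)
                print(n,c,st[i],'med',np.median(q,0).round(4),'ztop',zt.round(4),'ray56',ray(f,*ce[i],.056).round(4)[:2],'ray30',ray(f,*ce[i],.03).round(4)[:2])
E
python3 - <<'E'
from h import *
for n in("top","scene"): blobs(dict(np.load(n+".npz")),n)
f=dict(np.load("top.npz"));P=pts(f)
for x in np.arange(.3,.8,.05):
    print(x.round(2),[ (lambda s:round(float(s.max()),2) if len(s) else None)(P[...,2][(abs(P[...,0]-x)<.025)&(abs(P[...,1]-y)<.025)]) for y in np.arange(.5,-.2,-.05)])
o=manip.observe();print(R.from_quat(o["orientation"]).as_matrix().round(3))
E
```

```text
top red [220 171   8   4  22] med [0.6033 0.1978 0.0545] ztop 0.0557 ray56 [0.6028 0.1965] ray30 [0.6078 0.1987]
top red [220 176   8   3  23] med [0.5914 0.1981 0.0548] ztop 0.055 ray56 [0.5912 0.1971] ray30 [0.5959 0.1994]
top red [215 193  17   5  80] med [0.5518 0.201  0.0297] ztop 0.0304 ray56 [0.5484 0.1989] ray30 [0.5518 0.2012]
top green [219 147  14   4  51] med [0.6676 0.1918 0.03  ] ztop 0.0305 ray56 [0.6603 0.1908] ray30 [0.667  0.1928]
top green [246 148  13   4  47] med [0.6632 0.1278 0.0294] ztop 0.0305 ray56 [0.6559 0.1269] ray30 [0.6625 0.127 ]
top green [273 149  13   4  47] med [0.6576 0.0617 0.0295] ztop 0.0304 ray56 [0.6516 0.0636] ray30 [0.6581 0.0619]
top blue [247 178   8   3  18] med [0.5848 0.132  0.0547] ztop 0.0552 ray56 [0.5848 0.1326] ray30 [0.5893 0.133 ]
top blue [247 183   8   3  23] med [0.5729 0.1346 0.0537] ztop 0.0543 ray56 [0.5725 0.1338] ray30 [0.5766 0.1342]
top blue [242 194  17   5  65] med [0.5472 0.1382 0.0298] ztop 0.0306 ray56 [0.5437 0.1368] ray30 [0.5469 0.1372]
top white [275 164   9   8  68] med [0.611  0.0647 0.0542] ztop 0.055 ray56
[... 1817 characters left out ...]
01, 0.05, 0.05, 0.02]
0.45 [-0.07, -0.07, -0.07, -0.07, -0.07, -0.07, 0.0, 0.0, 0.93, 0.01, 0.0, 0.01, 0.0, 0.02]
0.5 [0.0, 0.0, 0.01, 0.0, 0.01, 0.01, 0.0, 0.0, 0.0, 0.03, 0.0, 0.0, 0.0, 0.02]
0.55 [0.0, 0.0, 0.0, 0.02, 0.01, 0.04, 0.03, 0.06, 0.04, 0.04, 0.04, 0.0, 0.0, 0.51]
0.6 [0.0, 0.0, 0.01, 0.03, 0.02, 0.04, 0.06, 0.06, 0.06, 0.06, 0.04, 0.01, 0.52, 0.52]
0.65 [0.02, 0.02, 0.02, 0.02, 0.02, 0.04, 0.03, 0.03, 0.04, 0.04, 0.04, 0.51, 0.52, 0.52]
0.7 [0.02, 0.02, 0.02, 0.02, 0.02, 0.04, 0.03, 0.03, 0.0, 0.0, 0.0, 0.52, 0.52, 0.52]
0.75 [0.02, 0.02, 0.02, 0.02, 0.02, 0.02, 0.01, 0.0, 0.0, 0.0, 0.32, 0.5, 0.38, 0.38]
[[-0.939  0.345 -0.001]
 [ 0.345  0.939 -0.002]
 [ 0.    -0.002 -1.   ]]
```

Call:
servo_tool --pt "0 0 0 -8.1" --pt "0 0 0 -8.1" --pt "-2.65 -2.59 0 0" --pt "-2.65 -2.59 0 0" --pt "-2.65 -2.59 0 0" --pt "-2.65 -2.59 0 0" --pt "-2.65 -2.59 0 0" --pt "-2.65 -2.59 0 0" --pt "-2.65 -2.59 0 0" --pt "-2.65 -2.59 0 0" --pt "-2.65 -2.59 0 0" --pt "-2.65 -2.59 0 0" --pt "-2.65 -2.59 0 0" --pt "-2.65 -2.59 0 0" --pt "-2.65 -2.59 0 0" --pt "-2.65 -2.59 0 0" --pt "0 0 0 0" --pt "0 0 0 0" --grip 0 --squeeze 10

```text
time_s: 1.9
ee_pos: [0.5604, 0.1988, 0.2218]
orientation: [0.035, 0.999, 0.0, -0.001]
force: [0.3, 0.5, 0.1]
opening: 0.005
grasp_force: 0.0
```

Call:
servo_tool --pt "0 0 2.5 0" --pt "0 0 2.5 0" --pt "0 0 2.5 0" --pt "0 0 2.5 0" --pt "0 0 2.5 0" --pt "0 0 2.5 0" --pt "0 0 1.5 0" --pt "0 0 1.4 0" --pt "0 0 0 0" --pt "0 0 0 0"

```text
time_s: 2.9
ee_pos: [0.5607, 0.1998, 0.0441]
orientation: [0.034, 0.999, 0.0, 0.0]
force: [0.1, 0.1, 0.4]
opening: 0.009
grasp_force: 0.0
```

Run:
```python
from h import *
f=manip.grab_frame("scene");cv2.imwrite("pics/s1.png",cv2.resize(f["pixels"][130:270,180:350,::-1],None,fx=4,fy=4,interpolation=2));print(manip.observe()["ee_pos"])
```

```text
[0.56129887 0.19974597 0.04469924]
```

View pics/s1.png

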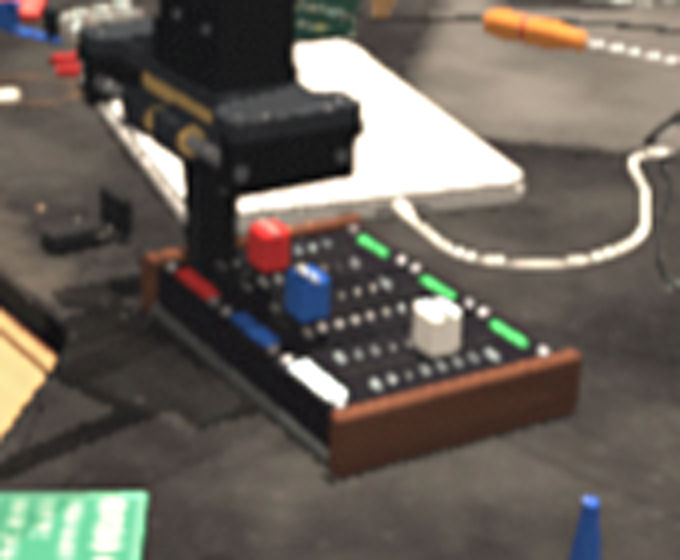

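The closed fingers are behind the red cap, which is at crop (268,245), and clear of everything else. I'll push slowly.

Call:
servo_tool --pt "0 -0.1 0.3 0" --pt "-0.4 0 0 0" --pt "-0.4 0 0 0" --pt "-0.4 0 0 0" --pt "-0.4 0 0 0" --pt "-0.4 0 0 0" --pt "-0.4 0 0 0" --pt "-0.4 0 0 0" --pt "-0.4 0 0 0" --pt "-0.4 0 0 0" --pt "-0.4 0 0 0" --pt "-0.4 0 0 0" --pt "-0.4 0 0 0" --pt "-0.4 0 0 0" --pt "0 0 0 0"

```text
time_s: 4.45
ee_pos: [0.613, 0.1948, 0.0405]
orientation: [0.035, 0.999, 0.0, 0.0]
force: [0.3, 0.4, -0.6]
opening: 0.005
grasp_force: 0.0
```

Call:
servo_tool --pt "-0.2 0 0 0" --pt "-0.2 0 0 0" --pt "-0.2 0 0 0" --pt "-0.2 0 0 0" --pt "-0.1 0 0 0"

```text
time_s: 4.95
ee_pos: [0.6214, 0.1942, 0.0405]
orientation: [0.035, 0.999, 0.0, -0.0]
force: [-0.6, -0.1, 1.1]
opening: 0.004
grasp_force: 0.8
```

Run:
```python
from h import *
print(manip.observe()["force"],manip.observe()["ee_pos"])
f=manip.grab_frame("scene");blobs(f,"scene");cv2.imwrite("pics/s2.png",cv2.resize(f["pixels"][130:270,180:350,::-1],None,fx=4,fy=4,interpolation=2))
```

```text
[-0.64961336 -0.14468152  1.06047597] [0.6213561  0.19422026 0.04049016]
scene red [263 183   6  11  39] med [0.642  0.1858 0.047 ] ztop 0.0521 ray56 [0.6288 0.1689] ray30 [0.6664 0.2197]
scene red [224 197  10   8  30] med [0.5506 0.1971 0.0321] ztop 0.0324 ray56 [0.5233 0.153 ] ray30 [0.5532 0.2026]
scene green [269 188   9   7  29] med [0.6668 0.1934 0.0317] ztop 0.0322 ray56 [0.6316 0.146 ] ray30 [0.6693 0.195 ]
scene green [285 198   9   7  30] med [0.6617 0.1245 0.0321] ztop 0.0323 ray56 [0.6279 0.0847] ray30 [0.6654 0.1293]
scene green [302 209  11   8  41] med [0.6572 0.0595 0.0318] ztop 0.032 ray56 [0.6226 0.0221] ray30 [0.6597 0.0621]
scene blue [252 197  10  13  95] med [0.574  0.1254 0.0475] ztop 0.0517 ray56 [0.5646 0.1115] ray30 [0.5975 0.1581]
scene blue [237 208  13   9  51] med [0.5457 0.133  0.0319] ztop 0.0324 ray56 [0.5189 0.092 ] ray30 [0.5485 0.1371]
scene white [222 180  30   7 123] med [0.6387 0.3143 0.0179] ztop 0.0196 ray56 [0.5907 0.2339] ray30 [0.6255 0.2894]
scene white [264 180  66  17 206] med [0.7543 0.2037 0.0046] ztop 0.0077 ray56 [0.6815 0.1226] ray30 [0.7229 0.17  ]
scene white [287 180  13   2  15] med [0.7883 0.2684 0.0074] ztop 0.0086 ray56 [0.7102 0.1743] ray30 [0.7537 0.2254]
scene white [283 204  13  15 150] med [0.6082 0.0585 0.048 ] ztop 0.0539 ray56 [0.5992 0.0489] ray30 [0.6346 0.0909]
scene white [250 219  17  13  95] med [0.5411 0.0687 0.0318] ztop 0.0321 ray56 [0.5144 0.0307] ray30 [0.5437 0.0714]
```

View pics/s2.png

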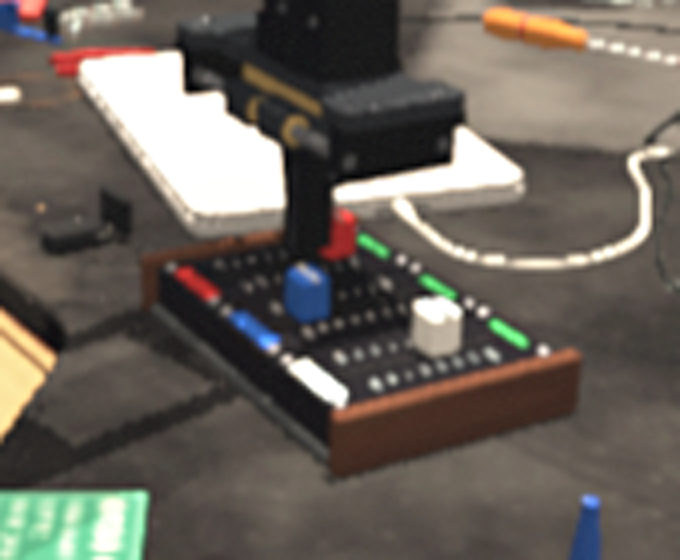

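The red cap, now at crop (343,233), has moved close to the green mark. I'll creep forward in 1 mm steps until the force shows the stop.

Call:
servo_tool --pt "-0.1 0 0 0" --pt "-0.1 0 0 0" --pt "-0.1 0 0 0" --pt "-0.1 0 0 0"

```text
time_s: 5.4
ee_pos: [0.6253, 0.1939, 0.0405]
orientation: [0.035, 0.999, 0.0, -0.0]
force: [-1.3, 0.2, 0.5]
opening: 0.008
grasp_force: 0.8
```

Call:
servo_tool --pt "-0.1 0 0 0" --pt "-0.1 0 0 0"

```text
time_s: 5.6
ee_pos: [0.6256, 0.1939, 0.0404]
orientation: [0.034, 0.999, -0.0, -0.002]
force: [-10.0, 0.3, 7.3]
opening: 0.003
grasp_force: 5.2
```

Call:
servo_tool --pt "-0.1 0 0 0" --pt "-0.1 0 0 0"

```text
time_s: 5.8
ee_pos: [0.6258, 0.1939, 0.0404]
orientation: [0.034, 0.999, -0.0, -0.004]
force: [-16.7, -0.3, 11.8]
opening: 0.005
grasp_force: 8.5
```

The cap is on the stop: the TCP stalled at x≈0.6257, the predicted 0.6255, and the force is rising. I'll back off, lift and check.

Call:
servo_tool --pt "0.4 0 0 0" --pt "0.6 0 0 0" --pt "1 0 0 0" --pt "0 0 -2 0" --pt "0 0 -4 0" --pt "0 0 -4 0" --pt "0 0 -4 0" --pt "4 0 -2 0" --pt "5 0 0 0" --pt "5 0 0 0" --pt "5 0 0 0" --pt "0 0 0 0" --pt "0 0 0 0"

```text
time_s: 7.1
ee_pos: [0.4191, 0.2083, 0.2009]
orientation: [0.034, 0.999, 0.0, 0.001]
force: [1.0, -0.4, 0.6]
opening: 0.006
grasp_force: 0.0
```

Run:
```python
from h import *
for n in("top","scene"):
    f=manip.grab_frame(n);blobs(f,n)
    cv2.imwrite(f"pics/{n}3.png",cv2.resize(f["pixels"][130:270,180:350,::-1],None,fx=4,fy=4,interpolation=2))
print(manip.observe()["ee_pos"])
```

```text
top red [220 152   9   2  16] med [0.6508 0.1948 0.055 ] ztop 0.0556 ray56 [0.6502 0.1947] ray30 [0.6567 0.1969]
top red [220 157   9   3  21] med [0.6376 0.1949 0.054 ] ztop 0.0546 ray56 [0.6374 0.1942] ray30 [0.6435 0.1964]
top red [215 193  17   5  80] med [0.5517 0.201  0.0301] ztop 0.0307 ray56 [0.5484 0.1989] ray30 [0.5518 0.2012]
top green [219 147  14   4  49] med [0.6676 0.192  0.03  ] ztop 0.0309 ray56 [0.6604 0.1907] ray30 [0.6672 0.1928]
top green [246 148  13   4  47] med [0.6634 0.1278 0.0297] ztop 0.0307 ray56 [0.6559 0.1269] ray30 [0.6625 0.127 ]
top green [273 149  13   4  47] med [0.6581 0.0617 0.0297] ztop 0.0305 ray56 [0.6516 0.0636] ray30 [0.6581 0.0619]
top blue [247 178   8   3  18] med [0.5846 0.132  0.0544] ztop 0.0563 ray56 [0.5848 0.1326] ray30 [0.5893 0.133 ]
top blue [247 183   8   3  23] med [0.5728 0.1346 0.0537] ztop 0.0545 ray56 [0.5725 0.1338] ray30 [0.5766 0.1342]
top blue [242 194  17   5  65] med [0.547  0.1382 0.0297] ztop 0.0305 ray56 [0.5437 0.1368] ray30 [0.5469 0.1372]
top white [275 164   9   8  68] med [0.6112 0.0646 0.0539] ztop 0.0546 ray
[... 887 characters left out ...]
d [0.5467 0.1328 0.0319] ztop 0.0322 ray56 [0.5192 0.092 ] ray30 [0.5488 0.1371]
scene white [223 180  42   6 114] med [0.6476 0.3113 0.0188] ztop 0.0197 ray56 [0.6009 0.2329] ray30 [0.6364 0.2883]
scene white [278 180  21  15  57] med [0.7461 0.2403 0.0083] ztop 0.0106 ray56 [0.6717 0.1469] ray30 [0.7124 0.1961]
scene white [309 193  21   4  38] med [0.7865 0.163  0.0042] ztop 0.0053 ray56 [0.7027 0.0764] ray30 [0.7456 0.1204]
scene white [284 204  11   7  57] med [0.6102 0.0619 0.0558] ztop 0.0564 ray56 [0.6093 0.0614] ray30 [0.6454 0.1043]
scene white [251 219  16  13  80] med [0.5419 0.0698 0.0318] ztop 0.0321 ray56 [0.5144 0.0309] ray30 [0.5436 0.0716]
[0.42097861 0.20823821 0.20135072]
```

View pics/scene3.png

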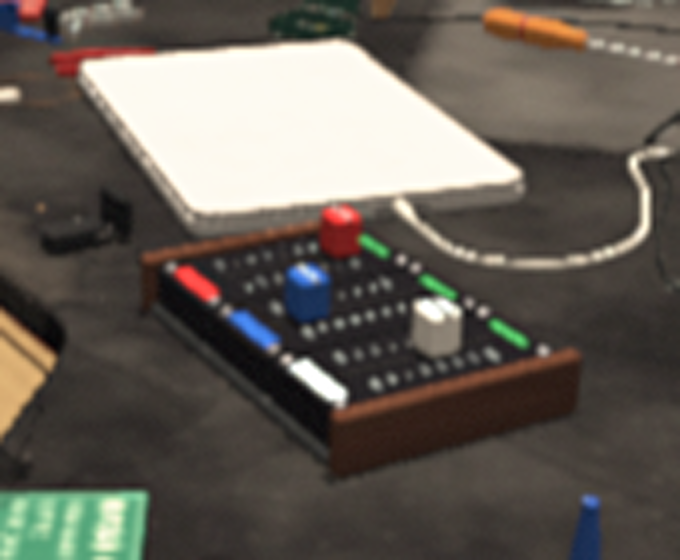

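The red cap, at crop (341,231), is against the end by the green mark, centred near x=0.644 m. Blue and white haven't moved, and the arm is clear.

```bash
python3 -c "
from workcell import manip
print(manip.job_done())"
```

```text
the job is handed in; nothing more can be done
None
```

I slid the red cap all the way up to its end stop by the green mark, left the white and blue caps where they were, moved the arm clear and handed the job in.

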